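Make up the front and rear lighting kits

TASK

Make up two lighting kits from the stock on the bench. Front kit: the amber lamp and the silver flasher can go in the yellow tray; rear kit: the red lamp, the clear lamp and the white relay go in the green tray. Put one part to a compartment (any compartment of its tray), set down gently, not dropped, standing upright on the tray's floor. The blue lamp, the horn and the roll of tape belong to neither kit: leave them where they are.

Things in the scene. Friction and masses are not known exactly. Their poses are not given: they have to be found in the camera images.
- yellow_tray: Yellow steel tray, fixed to the bench by magnet feet. 250 mm long (its x, roughly away from the robot) by 90 wide (its y); two dividers make three compartments in a row, each 79 (x) by 84 (y) inside, centred at x = -82, 0, +82 mm. Walls and dividers 3 mm thick, tops 21 mm above the bench; inner floor 9 mm above it. Origin: under its middle, at bench height; z up. Left or right of the stock.
- green_tray: Green steel tray, fixed to the bench by magnet feet. 250 mm long (its x, roughly away from the robot) by 90 wide (its y); two dividers make three compartments in a row, each 79 (x) by 84 (y) inside, centred at x = -82, 0, +82 mm. Walls and dividers 3 mm thick, tops 21 mm above the bench; inner floor 9 mm above it. Origin: under its middle, at bench height; z up. Left or right of the stock.
- amber_lamp: Round lamp, amber (orange) lens, standing lens up: black rubber base 56 mm across and 14 high, metal bezel 53.6 across up to 20 mm, then the lens, a straight cylinder 50 across from 20 to 43 mm with a shallow dome up to 50 mm. Grip it by the lens. About 0.12 kg. Origin: centre of the underside; z up. Goes in the yellow tray.
- red_lamp: Round lamp, red lens, standing lens up: black rubber base 56 mm across and 14 high, metal bezel 53.6 across up to 20 mm, then the lens, a straight cylinder 50 across from 20 to 43 mm with a shallow dome up to 50 mm. Grip it by the lens. About 0.12 kg. Origin: centre of the underside; z up. Goes in the green tray.
- clear_lamp: Round lamp, clear (silvery white) lens, standing lens up: black rubber base 56 mm across and 14 high, metal bezel 53.6 across up to 20 mm, then the lens, a straight cylinder 50 across from 20 to 43 mm with a shallow dome up to 50 mm. Grip it by the lens. About 0.12 kg. Origin: centre of the underside; z up. Goes in the green tray.
- blue_lamp: Round lamp, blue lens, standing lens up: black rubber base 56 mm across and 14 high, metal bezel 53.6 across up to 20 mm, then the lens, a straight cylinder 50 across from 20 to 43 mm with a shallow dome up to 50 mm. Grip it by the lens. About 0.12 kg. Origin: centre of the underside; z up. Stays in the stock, not to be moved.
- flasher_can: Silver flasher can standing in its round black plug-in holder: holder 40 mm across and 14 high, bright metal can 34 mm across from 14 up to 48 mm. Grip it by the can. About 0.07 kg. Origin: centre of the underside; z up. Goes in the yellow tray.
- relay: White cube relay standing plugged in its square black socket: socket 34 x 34 mm and 22 high, relay 29 x 29 mm from 22 up to 48 mm, sides along its own x and y. Grip it by the white cube. About 0.06 kg. Origin: centre of the underside; z up. Goes in the green tray.
- horn: Disc horn lying flat, 70 mm across, 34 mm high with a brass nut on top to 39 mm: black rim, ribbed bright metal face, black centre. Origin: centre of the underside; z up. Stays where it is.
- tape_roll: Grey roll of tape lying flat, 68 mm across, hole 38 mm, 19 mm high. Origin: centre of the underside; z up. Stays where it is.
Not all that is in view belongs to the job. There is more than one size of the amber_lamp; the job needs the middle-sized.

How it is judged:
By the outcome, as a careful person would: the job done as asked, in the order asked, and still so for the second after the job is handed in, with the robot touching nothing.
It also fails if it takes over 109 s, if anything falls off the work surface, if the arm or the gripper's body presses on something with over 40 N, if the wrist force passes 120 N, or if a joint passes its speed limit or range.

ROBOT

A 6-joint arm with a two-finger parallel gripper is mounted at the origin on the work surface. World frame = base frame: x ahead of the robot, y to its left, z up, the work surface at z = 0. Lengths are in m, angles in rad, forces in N, time in s.
With the tool pointing down it reaches from about 0.325 to 0.85 m from the base axis. Payload 4.4 kg.
Tool frame: the origin (TCP) lies at the centre of the arm's flange, where the gripper is bolted on; the fingertips stand 199 mm ahead of it and the grasp point (between the pads) lies 180 mm ahead of it; z points along the fingers, y is the line along which they close (so a half turn about z gives the same grasp; the last joint's range is limited). The gripper opens to 94 mm and grips with 3 to 60 N. Pads are 16 mm wide; open, the fingers measure 119 mm over their backs; the gripper's body (75 mm by 177 mm) begins 78 mm behind the grasp point.
Start: joints at [0.952, 0.207, 1.542, -0, 1.393, -0.15], TCP at [0.26, 0.513, 0.405] pointing down, gripper open.
Joint ranges: [-2.73, 2.73], [-0.86, 2.22], [0.23, 2.46], [-1.11, 4.25], [0.08, 2.63], [-2.82, 2.82]. Speed limits (rad/s): [2.79, 2.79, 3.14, 3.14, 3.14, 3.14].

INTERFACE

Orientations are given as a rotation vector (axis times angle).
In Python, from workcell import robot, optics, job, trace gives the robot as it stands.
- The arm moves only by the tool carry_out, never from a script. Its argument "deltas" is text: rows parted by semicolons, each of 4 numbers parted by spaces: the shift along the world's x, y, z in units of 25 mm (1.0 is 25 mm), then the turn about the world's z in units of 8 degrees (1.0 is 8 degrees). A call has 1 to 8 rows; each row shifts and turns the commanded pose from where the row before left it; what a row does not reach is not made up. A row lasts 1/10 s, in which the tool goes at most 50 mm and 8.59 degrees, less where a joint would pass 70% of its speed; a pose out of reach is approached as far as the arm can. A call is refused whole if a number of a shift passes 1 or a number of a turn 1, either way. A call with a gripper value outside its range is refused whole. "fingers" is the opening, from 0 (shut) to 1 (fully open), set as the call begins (left out, the last holds). The fingers move at their own pace and stop on an object; "force" is the grip in N (left out, the last holds). Time passes only in rows, so rows that do not move let the fingers close. It gives the time, the measured TCP pose, the force, the opening and the grip force at its end, in the units of the state.
- robot.read_state(): the state, without advancing time (a new reading comes with each control period).
- optics.get_image(name): name is "scene" or "top"; returns a dict with "frame" (480x640x3 uint8, red, green, blue), "depth" (480x640 float32, m along the optical axis (not along the pixel's ray), 0 where there is no reading), "fov_y" (degrees; the focal length in pixels is half the picture's height over the tangent of half this angle, whatever the lens; pixels are square), "cx", "cy" (the principal point, pixels), "k1" (the pictures are not rectified: a ray, as slopes to the right and down, at radius r is drawn at 1 + k1 r^2 times it, then the intrinsics apply), "rvec" (rotation vector, rad) and "tvec" (3), from world to camera coordinates, as OpenCV has them. Camera axes: x right, y down, z forward; pixel columns grow to the right and rows downward; lengths in m; the calibration is good to about 2 mm. A picture is of the moment at which its call begins.
- job.job_done(): hands the job in; it is judged then, once.
Trained networks look in the newest picture that a camera, given by its name, has taken for a name from the list of things; names that differ only in an ending like _2 or _b are one class to them, and where a whole thing is asked for, a point or a joint stands for the part that bears it (a point fixed in the world has none). Each returns a list of dicts, best first, with "p" (0 to 1); they miss things now and then, are a little off and sometimes report something else, mostly with a low value. They report only what shows in the picture. A call takes as long as a camera call. They do not tell look-alikes from the thing itself.
- trace(camera, name): "region" (480x640 bool, what is visible of it) and "extent" ([left, top, right, bottom] in pixels, round what is visible of it).
The state is a dict: "time_s": time; "qpos": joint angles; "joint_vel": joint speeds; "tau": joint torques, N m; "eef_pos": TCP position; "tcp_rot": TCP orientation; "force": force on the tool from outside, world axes, zero at the start; "wrist_torque": the same for the moment, N m; "width": finger opening in m; "finger_force": force on a finger pad.
Only numpy, scipy, OpenCV 4.12 (cv2) and the standard library are available. Lean on these libraries where they do the work, as an engineer would, in place of code of your own. Each camera call takes 0.05 s, during which the arm holds its last target. There are 200 camera calls.

## Working session

There is one attempt and no reset: what is moved stays moved. The work goes in short steps, Python scripts to look and compute and a tool call to move; the robot and the scene stay as the last step left them, time stands still between calls to the robot, and variables do not carry over. Pictures are saved under pics/ and viewed, at most 14 in all, crops included, and the job is handed in when it is done.

Besides the shell and the picture viewer there is one more tool, called after "Emit:" as a command line: name --argument value ..., lists and objects as JSON in quotes. carry_out: Moves the arm, as the interface text tells. Its arguments: {"type":"object","properties":{"deltas":{"type":"string"},"fingers":{"type":"number"},"force":{"type":"number"}},"required":["deltas"]}

```bash
mkdir -p pics; ls
python3 - <<'E'
from workcell import robot, optics, job, trace
import cv2,numpy as np
for n in ("scene","top"):
    d=optics.get_image(n); cv2.imwrite(f"pics/{n}0.png",d["frame"][:,:,::-1]); np.savez(f"{n}0.npz",**d)
    print(n,d["fov_y"],d["cx"],d["cy"],d["k1"],d["rvec"],d["tvec"])
print(robot.read_state())
E
```

```text
pics
scene 46.678700934990786 310.5253464381693 236.92945089132297 -0.05443256957417234 [ 0.94683964  2.3402379  -1.17415796] [ 0.38419598 -0.16241648  1.45759271]
top 51.15648297512609 326.38011167724386 237.1346730986069 0.009600253151205896 [ 2.23223386 -2.17581681  0.116551  ] [-0.02986716  0.52026899  0.77274508]
{'time_s': 0.1, 'qpos': array([ 9.51487170e-01,  2.07344733e-01,  1.54279188e+00, -2.24603980e-06,
        1.39349404e+00, -1.50477273e-01]), 'joint_vel': array([-0.00027895, -0.00134041, -0.00390163,  0.00083485, -0.00254121,
        0.0002741 ]), 'tau': array([ 1.01403577e-03, -3.71862674e+01, -2.82296151e+01,  6.99663511e-02,
        3.11253138e-02, -8.70800818e-05]), 'eef_pos': array([0.25962134, 0.51269255, 0.40360997]), 'tcp_rot': array([-7.29535056e-01, -3.05492714e+00,  2.96765279e-03]), 'force': array([ 0.29004472, -0.14112629, -0.68939864]), 'wrist_torque': array([-0.01763511, -0.05687451, -0.0322163 ]), 'finger_force': 0.0, 'width': 0.09375821096931096}
```

View pics/top0.png

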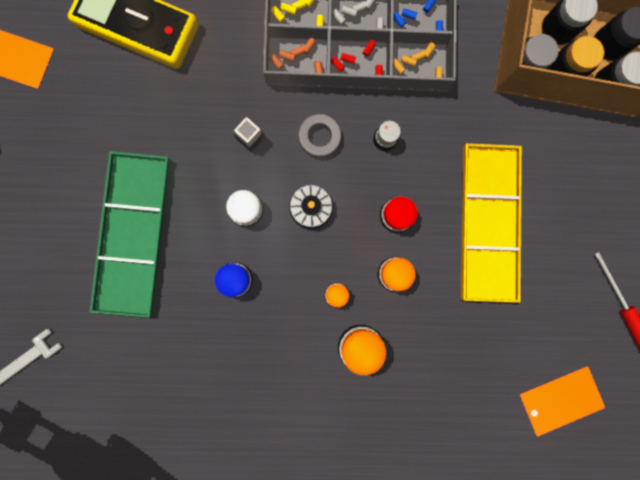

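View pics/scene0.png

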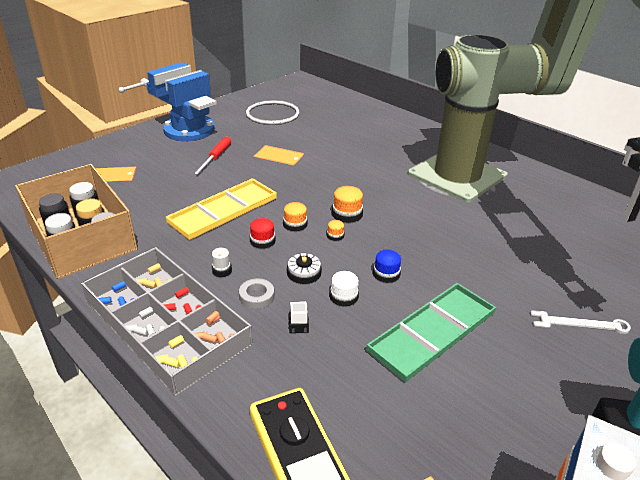

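The top picture shows these parts:
- Amber look-alikes: middle (398,275), small (337,295) and large (363,351). The flat orange tags at (562,400) and (25,58) and the bottle cap at (585,55) are also orange. By size I choose (398,275).
- Red lamp (400,213), clear lamp (243,207), flasher can (388,134), relay (247,131).
- The green tray is on the left and the yellow tray on the right.

Next I measure positions.

```bash
cat > h.py <<'E'
import numpy as np, cv2
from workcell import robot, optics, job, trace
def cam(d):
    f=240/np.tan(np.radians(float(d["fov_y"]))/2)
    K=np.array([[f,0,d["cx"]],[0,f,d["cy"]],[0,0,1]],float)
    return K,np.array([d["k1"],0,0,0],float),cv2.Rodrigues(np.asarray(d["rvec"],float))[0],np.asarray(d["tvec"],float).ravel()
def slopes(d,px):   # forward model is u = x(1+k1 r^2): opencv's
    K,D,R,t=cam(d); return cv2.undistortPoints(np.asarray(px,float).reshape(-1,1,2),K,D).reshape(-1,2)
def world(d,mask):
    v,u=np.nonzero(mask&(d["depth"]>0)); z=d["depth"][v,u]
    s=slopes(d,np.c_[u,v]); K,D,R,t=cam(d)
    return (np.c_[s*z[:,None],z]-t)@R
def at(d,px,h):
    K,D,R,t=cam(d); r=np.c_[slopes(d,px),np.ones(len(slopes(d,px)))]@R; c=-R.T@t
    return c+r*((h-c[2])/r[:,2])[:,None]
def tri(d1,p1,d2,p2):
    M=[];
    for d in(d1,d2):
        K,D,R,t=cam(d);M.append(np.c_[R,t])
    X=cv2.triangulatePoints(M[0],M[1],slopes(d1,p1).T,slopes(d2,p2).T); return (X[:3]/X[3]).T
E
cat > m.py <<'E'
from h import *
T={};I={}
for c in("top","scene"):
    I[c]=optics.get_image(c)
    for n in "amber_lamp red_lamp clear_lamp blue_lamp flasher_can relay horn tape_roll yellow_tray green_tray".split():
        for r in trace(c,n):
            if r["p"]<.3: continue
            w=world(I[c],r["region"]); zt=np.percentile(w[:,2],98)
            if "tray" in n:
                top=w; (cx,cy),(a,b),an=cv2.minAreaRect((w[w[:,2]>.004,:2]*1000).astype(np.float32))
                print(c,n,round(r["p"],2),"ctr",round(cx),round(cy),"size",round(a),round(b),"ang",round(an,1),"z pct",np.round(np.percentile(w[:,2],[5,50,98])*1000)); continue
            k=w[w[:,2]>zt-.012]
            (x,y),rad=cv2.minEnclosingCircle((k[:,:2]*1000).astype(np.float32))
            print(c,n,round(r["p"],2),r["extent"],"xy",round(x),round(y),"r",round(rad,1),"ztop",round(zt*1000,1), "med",np.round(np.median(k,0)*1000,1))
E
python3 m.py
python3 - <<'E'
import cv2
i=cv2.imread('pics/top0.png')[230:390,290:450]
cv2.imwrite('pics/crop1.png',cv2.resize(i,None,fx=3.5,fy=3.5))
E
```

```text
top amber_lamp 0.79 [324.5, 281.7, 347.6, 308.9] xy 430 -35 r 17.5 ztop 36.7 med [430.7 -34.4  33.6]
top amber_lamp 0.77 [376.7, 255.7, 412.6, 289.9] xy 465 -127 r 25.1 ztop 51.7 med [ 465.2 -125.9   47.9]
top amber_lamp 0.69 [337.6, 324.5, 384.2, 374.3] xy 348 -75 r 32.5 ztop 66.5 med [349.3 -73.9  62.5]
top amber_lamp 0.45 [225.6, 192.7, 264.8, 228.8] xy 563 113 r 25.0 ztop 51.3 med [562.1 112.   47.8]
top red_lamp 0.94 [379.6, 199.6, 416.9, 231.3] xy 560 -130 r 25.2 ztop 51.4 med [ 559.2 -128.6   47.8]
top red_lamp 0.71 [376.3, 253.8, 412.4, 290.2] xy 465 -127 r 25.2 ztop 51.7 med [ 465.3 -126.4   47.9]
top red_lamp 0.7 [289.4, 184.5, 334.3, 231.9] xy 569 9 r 32.3 ztop 38.0 med [568.9   8.7  28.1]
top clear_lamp 0.6 [227.6, 191.7, 265.0, 226.7] xy 563 113 r 25.0 ztop 51.3 med [562.  112.1  47.9]
top blue_lamp 0.85 [215.3, 261.0, 250.9, 299.5] xy 450 126 r 25.0 ztop 51.5 med [450.3 125.3  48. ]
top flasher_can 0.91 [378.8, 126.3, 400.8, 149.8] xy 685 -109 r 16.8 ztop 50.2 med [ 683.9 -108.5   47.9]
top relay 0.65 [237.5, 118.2, 261.7, 149.7] xy 678 109 r 18.2 ztop 50.7 med [677.9 1
[... 1104 characters left out ...]
[286.2, 301.9, 305.3, 333.3] xy 681 112 r 20.0 ztop 50.8 med [683.7 114.9  48.4]
scene relay 0.79 [288.9, 301.1, 307.3, 334.8] xy 681 112 r 20.0 ztop 50.7 med [682.8 115.   48.3]
scene relay 0.49 [288.1, 251.6, 325.2, 287.2] xy 570 11 r 32.9 ztop 38.6 med [573.5  14.5  28.6]
scene horn 0.63 [286.2, 250.0, 321.9, 283.9] xy 570 11 r 33.3 ztop 38.5 med [573.3  14.3  28.5]
scene tape_roll 0.77 [236.1, 279.7, 276.4, 309.6] xy 684 0 r 36.3 ztop 22.1 med [687.5   3.1  19. ]
scene yellow_tray 0.78 ctr 543 -282 size 273 106 ang 0.4 z pct [ 7. 11. 23.]
scene yellow_tray 0.41 ctr 688 -105 size 37 38 ang 19.7 z pct [ 4. 31. 51.]
scene green_tray 0.61 ctr 517 286 size 102 255 ang 86.2 z pct [ 7. 10. 22.]
```

View pics/crop1.png

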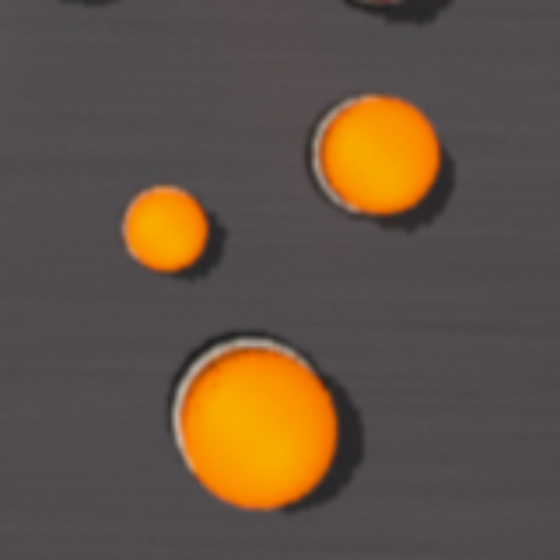

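The crop confirms it: of the three ambers, the middle-sized one is at crop (376,155), which is top (397,274). Both views agree on positions and heights. I'm moving over the amber lamp and measuring the relay's yaw.

Run:
```python
from h import *
d=optics.get_image("top"); r=trace("top","relay")[0]; w=world(d,r["region"]); k=w[w[:,2]>.040]
print(cv2.minAreaRect((k[:,:2]*1000).astype(np.float32)))
```

```text
((679.5801391601562, 109.7906723022461), (28.009782791137695, 29.39751625061035), 49.97932052612305)
```

Emit:
carry_out --deltas "0.32 -1 -0.16 0;0.32 -1 -0.16 0;0.32 -1 -0.16 0;0.32 -1 -0.16 0;0.32 -1 -0.16 0;0.32 -1 -0.16 0;0.32 -1 -0.16 0;0.32 -1 -0.16 0" --fingers 0.85 --force 15

```text
time_s: 2.1
eef_pos: [0.324, 0.312, 0.3727]
tcp_rot: [0.729, 3.055, 0.001]
force: [0.5, -0.6, 1.0]
width: 0.0796
finger_force: 0.0
```

Emit:
carry_out --deltas "0.32 -1 -0.16 0;0.32 -1 -0.16 0;0.32 -1 -0.16 0;0.32 -1 -0.16 0;0.32 -1 -0.16 0;0.32 -1 -0.16 0;0.32 -1 -0.16 0;0.32 -1 -0.16 0"

```text
time_s: 2.9
eef_pos: [0.388, 0.1119, 0.3407]
tcp_rot: [0.73, 3.055, 0.0]
force: [0.5, 0.6, -0.9]
width: 0.0801
finger_force: 0.0
```

Emit:
carry_out --deltas "0.32 -1 -0.16 0;0.32 -1 -0.16 0;0.32 -1 -0.16 0;0.32 -1 -0.16 0;0.32 -1 -0.16 0;0.32 -1 -0.16 0;0.32 -1 -0.16 0;0.32 -1 -0.16 0"

```text
time_s: 3.7
eef_pos: [0.4521, -0.0882, 0.3087]
tcp_rot: [0.73, 3.055, -0.0]
force: [0.1, 0.7, -0.2]
width: 0.0801
finger_force: 0.0
```

Emit:
carry_out --deltas "0.3 -0.8 -0.2 0;0.2 -0.75 -0.1 0;0 0 0 0;0 0 0 0"

```text
time_s: 4.1
eef_pos: [0.4642, -0.1257, 0.3011]
tcp_rot: [-0.731, -3.055, -0.001]
force: [0.9, -0.4, -0.7]
width: 0.0798
finger_force: 0.0
```

Emit:
carry_out --deltas "0.04 0 -0.8 0;0 0 -0.8 0;0 0 -0.8 0;0 0 -0.5 0;0 0 -0.22 0;0 0 0 0"

```text
time_s: 4.7
eef_pos: [0.4651, -0.1252, 0.2228]
tcp_rot: [-0.728, -3.055, -0.001]
force: [0.5, -0.7, -0.3]
width: 0.0798
finger_force: 0.0
```

Emit:
carry_out --deltas "0 0 0 0;0 0 0 0;0 0 0 0;0 0 0 0;0 0 0 0;0 0 0 0" --fingers 0.4

```text
time_s: 5.3
eef_pos: [0.4655, -0.126, 0.2236]
tcp_rot: [0.73, 3.055, -0.0]
force: [-0.5, -0.4, 2.8]
width: 0.0497
finger_force: 15.0
```

Emit:
carry_out --deltas "0 0 0.5 0;0 0 1 0;0 0 1 0;0.02 -0.5 0.5 0;0.04 -1 0 0;0.04 -1 0 0;0.04 -1 0 0;0.04 -1 0 0"

```text
time_s: 6.1
eef_pos: [0.4694, -0.2399, 0.2981]
tcp_rot: [-0.73, -3.055, 0.0]
force: [0.2, 0.6, -0.8]
width: 0.0495
finger_force: 15.0
```

Emit:
carry_out --deltas "0.04 -1 0 0;0 -0.66 0 0;0 0 -0.8 0;0 0 -0.8 0;0 0 -0.5 0;0 0 -0.3 0;0 0 0 0;0 0 0 0"

```text
time_s: 6.9
eef_pos: [0.4711, -0.2799, 0.2386]
tcp_rot: [0.729, 3.055, -0.001]
force: [0.3, -1.0, -1.1]
width: 0.0495
finger_force: 15.0
```

Emit:
carry_out --deltas "0 0 -0.1 0;0 0 -0.06 0;0 0 -0.04 0;0 0 -0.03 0;0 0 0 0;0 0 0 0"

```text
time_s: 7.5
eef_pos: [0.4709, -0.2798, 0.2327]
tcp_rot: [0.73, 3.055, -0.0]
force: [-1.1, 0.6, 2.2]
width: 0.0496
finger_force: 15.0
```

Emit:
carry_out --deltas "0 0 -0.02 0;0 0 -0.01 0;0 0 0 0;0 0 0 0"

```text
time_s: 7.9
eef_pos: [0.4709, -0.2798, 0.2326]
tcp_rot: [0.729, 3.056, -0.0]
force: [-1.4, 2.6, 6.9]
width: 0.0494
finger_force: 15.0
```

Emit:
carry_out --deltas "0 0 0 0;0 0 0 0;0 0 0 0;0 0 0 0;0 0 0.3 0;0 0 0.8 0;0 0 1 0;0.5 0.4 0.6 0" --fingers 0.85

```text
time_s: 8.7
eef_pos: [0.4831, -0.2708, 0.3014]
tcp_rot: [0.732, 3.053, -0.003]
force: [0.1, 0.1, 0.6]
width: 0.0801
finger_force: 0.0
```

Emit:
carry_out --deltas "1 0.8 0 0;1 0.8 0 0;1 0.8 0 0;1 0.8 0 0;1 0.8 0 0;1 0.8 0 0;1 0.8 0 0;0.8 0.65 0 0"

```text
time_s: 9.5
eef_pos: [0.6795, -0.1122, 0.2996]
tcp_rot: [0.728, 3.055, 0.0]
force: [0.6, -0.0, -0.2]
width: 0.0799
finger_force: 0.0
```

Emit:
carry_out --deltas "0.28 0.2 0 0;0 0 0 0;0 0 0 0"

```text
time_s: 9.8
eef_pos: [0.6847, -0.1092, 0.299]
tcp_rot: [-0.73, -3.055, 0.001]
force: [0.4, -0.4, -1.1]
width: 0.0801
finger_force: 0.0
```

Run:
```python
from h import *
d=optics.get_image("scene"); cv2.imwrite("pics/s1.png",d["frame"][:,:,::-1])
for r in trace("scene","amber_lamp"):
    w=world(d,r["region"]); print(r["p"],r["extent"],np.percentile(w,[2,98],axis=0).round(3))
```

```text
0.89 [332.8, 186.6, 363.9, 225.0] [[ 0.328 -0.096  0.005]
 [ 0.383 -0.039  0.067]]
0.69 [237.6, 175.0, 259.1, 199.9] [[ 0.452 -0.295  0.014]
 [ 0.497 -0.252  0.06 ]]
0.57 [327.6, 221.8, 343.5, 238.6] [[ 0.418 -0.045  0.004]
 [ 0.449 -0.015  0.037]]
```

The amber lamp is standing in the tray with its top at about 60 mm. Next is the flasher can.

Emit:
carry_out --deltas "0.02 0.02 -0.8 0;0 0 -0.8 0;0 0 -0.8 0;0 0 -0.5 0;0 0 -0.22 0;0 0 0 0"

```text
time_s: 10.5
eef_pos: [0.6853, -0.1084, 0.2205]
tcp_rot: [-0.73, -3.054, 0.0]
force: [0.6, 0.2, 1.2]
width: 0.0799
finger_force: 0.0
```

Emit:
carry_out --deltas "0 0 0 0;0 0 0 0;0 0 0 0;0 0 0 0;0 0 0 0;0 0 0 0;0 0 0 0;0 0 0 0" --fingers 0.25

```text
time_s: 11.3
eef_pos: [0.6859, -0.108, 0.2212]
tcp_rot: [0.73, 3.056, 0.0]
force: [-0.1, 0.6, 1.6]
width: 0.0337
finger_force: 15.0
```

Emit:
carry_out --deltas "0 0 0.5 0;0 0 1 0;0 0 1 0;-0.1 -0.4 0.5 0;-0.3 -1 0 0;-0.3 -1 0 0;-0.3 -1 0 0;-0.3 -1 0 0"

```text
time_s: 12.1
eef_pos: [0.6525, -0.2196, 0.2962]
tcp_rot: [-0.73, -3.055, 0.001]
force: [0.4, 0.0, -0.9]
width: 0.0335
finger_force: 15.0
```

Emit:
carry_out --deltas "-0.3 -1 0 0;-0.3 -1 0 0;-0.13 -0.56 0 0;0 0 -0.8 0;0 0 -0.8 0;0 0 -0.5 0;0 0 -0.3 0;0 0 0 0"

```text
time_s: 12.9
eef_pos: [0.6347, -0.2816, 0.2347]
tcp_rot: [-0.728, -3.053, -0.001]
force: [-0.2, 0.7, -1.1]
width: 0.0337
finger_force: 15.0
```

Emit:
carry_out --deltas "0 0 -0.1 0;0 0 -0.06 0;0 0 -0.04 0;0 0 -0.03 0;0 0 0 0;0 0 0 0"

```text
time_s: 13.5
eef_pos: [0.6351, -0.2821, 0.2306]
tcp_rot: [0.73, 3.055, -0.0]
force: [0.5, -0.5, -1.1]
width: 0.0335
finger_force: 15.0
```

Emit:
carry_out --deltas "0 0 -0.03 0;0 0 -0.01 0;0 0 0 0;0 0 0 0"

```text
time_s: 13.9
eef_pos: [0.6352, -0.2821, 0.2302]
tcp_rot: [0.73, 3.055, -0.0]
force: [-1.8, 1.1, 6.1]
width: 0.0335
finger_force: 15.0
```

Emit:
carry_out --deltas "0 0 0 0;0 0 0 0;0 0 0 0;0 0 0 0;0 0 0.3 0;0 0 0.8 0;0 0 1 0;-0.2 0.4 0.6 0" --fingers 0.85

```text
time_s: 14.7
eef_pos: [0.6308, -0.2733, 0.2998]
tcp_rot: [0.73, 3.051, -0.003]
force: [0.3, 0.8, 1.3]
width: 0.0798
finger_force: 0.0
```

Emit:
carry_out --deltas "-0.5 1 0 0;-0.5 1 0 0;-0.5 1 0 0;-0.5 1 0 0;-0.5 1 0 0;-0.3 0.7 0 0;0 0 0 0;0 0 0 0"

```text
time_s: 15.5
eef_pos: [0.5605, -0.1298, 0.2975]
tcp_rot: [0.728, 3.054, -0.001]
force: [1.0, -0.3, -0.1]
width: 0.0796
finger_force: 0.0
```

Run:
```python
from h import *
for c,n in(("scene","flasher_can"),("top","flasher_can"),("scene","red_lamp")):
    d=optics.get_image(c)
    for r in trace(c,n)[:2]:
        w=world(d,r["region"]); print(n,r["p"],r["extent"],np.percentile(w,[2,98],axis=0).round(3))
```

```text
flasher_can 0.67 [181.0, 200.8, 198.4, 224.2] [[ 0.622 -0.294  0.015]
 [ 0.653 -0.263  0.058]]
red_lamp 0.72 [251.2, 218.9, 276.0, 249.7] [[ 0.539 -0.147  0.003]
 [ 0.587 -0.102  0.052]]
```

Flasher can standing at 58 mm. Next is the red lamp.

Emit:
carry_out --deltas "0 0 -0.8 0;0 0 -0.8 0;0 0 -0.8 0;0 0 -0.4 0;0 0 -0.18 0;0 0 0 0"

```text
time_s: 16.4
eef_pos: [0.56, -0.1297, 0.222]
tcp_rot: [-0.73, -3.055, -0.0]
force: [1.3, -0.2, -0.9]
width: 0.0798
finger_force: 0.0
```

Emit:
carry_out --deltas "0 0 0 0;0 0 0 0;0 0 0 0;0 0 0 0;0 0 0 0;0 0 0 0" --fingers 0.4

```text
time_s: 17.0
eef_pos: [0.5603, -0.1295, 0.223]
tcp_rot: [0.729, 3.055, 0.0]
force: [-0.4, 0.1, 4.5]
width: 0.0494
finger_force: 15.0
```

Emit:
carry_out --deltas "0 0 0.5 0;0 0 1 0;0 0 1 0;-0.1 0.4 0.6 0;-0.3 1 0 0;-0.3 1 0 0;-0.3 1 0 0;-0.3 1 0 0"

```text
time_s: 17.8
eef_pos: [0.5266, -0.018, 0.2999]
tcp_rot: [-0.73, -3.055, -0.0]
force: [0.4, 0.6, -1.2]
width: 0.0497
finger_force: 15.0
```

Emit:
carry_out --deltas "-0.3 1 0 0;-0.3 1 0 0;-0.3 1 0 0;-0.3 1 0 0;-0.3 1 0 0;-0.3 1 0 0;-0.3 1 0 0;-0.3 1 0 0"

```text
time_s: 18.6
eef_pos: [0.4663, 0.1818, 0.2999]
tcp_rot: [-0.729, -3.055, 0.0]
force: [0.3, -0.2, -1.7]
width: 0.0495
finger_force: 15.0
```

Emit:
carry_out --deltas "-0.3 1 0 0;-0.3 1 0 0;-0.3 1 0 0;-0.3 1 0 0;-0.02 0.54 0 0;0 0 0 0;0 0 0 0"

```text
time_s: 19.3
eef_pos: [0.437, 0.2937, 0.2998]
tcp_rot: [0.729, 3.056, -0.001]
force: [0.3, 0.1, -0.3]
width: 0.0497
finger_force: 15.0
```

Emit:
carry_out --deltas "0 0 -0.8 0;0 0 -0.8 0;0 0 -0.6 0;0 0 -0.35 0;0 0 -0.1 0;0 0 -0.04 0;0 0 -0.02 0;0 0 0 0"

```text
time_s: 20.1
eef_pos: [0.4375, 0.2941, 0.2329]
tcp_rot: [0.73, 3.054, 0.001]
force: [0.1, -0.3, -1.4]
width: 0.0495
finger_force: 15.0
```

Emit:
carry_out --deltas "0 0 -0.02 0;0 0 0 0;0 0 0 0"

```text
time_s: 20.4
eef_pos: [0.4371, 0.2941, 0.232]
tcp_rot: [0.729, 3.055, 0.001]
force: [0.3, 0.1, 0.3]
width: 0.0499
finger_force: 15.0
```

Emit:
carry_out --deltas "0 0 -0.03 0;0 0 -0.01 0;0 0 0 0;0 0 0 0"

```text
time_s: 20.8
eef_pos: [0.4372, 0.2941, 0.232]
tcp_rot: [0.729, 3.055, 0.0]
force: [-2.8, -0.8, 7.2]
width: 0.0497
finger_force: 15.0
```

Emit:
carry_out --deltas "0 0 0 0;0 0 0 0;0 0 0 0;0 0 0 0;0 0 0.3 0;0 0 0.8 0;0 0 1 0;0.3 -0.4 0.6 0" --fingers 0.85

```text
time_s: 21.6
eef_pos: [0.4445, 0.2847, 0.3003]
tcp_rot: [0.727, 3.055, 0.003]
force: [0.2, 0.3, 0.7]
width: 0.0797
finger_force: 0.0
```

Emit:
carry_out --deltas "0.7 -1 0 0;0.7 -1 0 0;0.7 -1 0 0;0.7 -1 0 0;0.7 -1 0 0;0.7 -1 0 0;0.51 -0.82 0 0;0 0 0 0"

```text
time_s: 22.4
eef_pos: [0.5639, 0.111, 0.2989]
tcp_rot: [0.735, 3.052, -0.0]
force: [-0.5, 1.9, -0.1]
width: 0.0801
finger_force: 0.0
```

Run:
```python
from h import *
for c,n in(("scene","red_lamp"),("top","red_lamp"),("scene","clear_lamp")):
    d=optics.get_image(c)
    for r in trace(c,n)[:2]:
        w=world(d,r["region"]); print(n,r["p"],r["extent"],np.percentile(w,[2,98],axis=0).round(3))
print(robot.read_state()["eef_pos"])
```

```text
red_lamp 0.69 [235.8, 174.8, 261.6, 199.6] [[ 0.453 -0.297  0.011]
 [ 0.497 -0.252  0.06 ]]
red_lamp 0.66 [445.4, 280.7, 475.4, 321.7] [[0.422 0.273 0.011]
 [0.464 0.321 0.06 ]]
red_lamp 0.59 [113.4, 269.9, 144.2, 302.1] [[0.415 0.265 0.013]
 [0.462 0.292 0.06 ]]
clear_lamp 0.95 [332.8, 274.9, 359.2, 306.5] [[0.546 0.096 0.004]
 [0.589 0.141 0.052]]
[0.56167633 0.11445675 0.29814276]
```

Emit:
carry_out --deltas "0.02 -0.02 -0.8 0;0 0 -0.8 0;0 0 -0.8 0;0 0 -0.45 0;0 0 -0.17 0;0 0 0 0"

```text
time_s: 23.3
eef_pos: [0.5626, 0.1133, 0.2223]
tcp_rot: [-0.729, -3.055, 0.0]
force: [0.3, -0.3, 0.5]
width: 0.08
finger_force: 0.0
```

Emit:
carry_out --deltas "0 0 0 0;0 0 0 0;0 0 0 0;0 0 0 0;0 0 0 0;0 0 0 0" --fingers 0.4

```text
time_s: 23.9
eef_pos: [0.5631, 0.113, 0.2232]
tcp_rot: [0.73, 3.055, 0.001]
force: [-0.2, 1.3, 2.8]
width: 0.0496
finger_force: 15.0
```

Emit:
carry_out --deltas "0 0 0.5 0;0 0 1 0;0 0 1 0;-0.1 0.4 0.6 0;-0.25 1 0 0;-0.25 1 0 0;-0.25 1 0 0;-0.25 1 0 0"

```text
time_s: 24.7
eef_pos: [0.5344, 0.2243, 0.3001]
tcp_rot: [-0.729, -3.055, 0.0]
force: [-0.6, 0.3, -1.6]
width: 0.0496
finger_force: 15.0
```

Emit:
carry_out --deltas "-0.25 1 0 0;-0.25 1 0 0;-0.15 0.63 0 0;0 0 -0.6 0;0 0 -0.8 0;0 0 -0.8 0;0 0 -0.3 0;0 0 0 0"

```text
time_s: 25.5
eef_pos: [0.5183, 0.2876, 0.2353]
tcp_rot: [-0.73, -3.052, 0.005]
force: [-0.8, -0.4, -0.6]
width: 0.0496
finger_force: 15.0
```

Emit:
carry_out --deltas "0 0 -0.1 0;0 0 -0.06 0;0 0 -0.04 0;0 0 -0.01 0;0 0 0 0;0 0 0 0"

```text
time_s: 26.1
eef_pos: [0.5191, 0.2888, 0.2327]
tcp_rot: [0.729, 3.055, 0.0]
force: [0.1, 0.7, -1.1]
width: 0.0495
finger_force: 15.0
```

Emit:
carry_out --deltas "0 0 -0.03 0;0 0 -0.01 0;0 0 0 0;0 0 0 0"

```text
time_s: 26.5
eef_pos: [0.5192, 0.2888, 0.2323]
tcp_rot: [0.729, 3.055, 0.001]
force: [-1.9, -1.8, 4.3]
width: 0.0496
finger_force: 15.0
```

Emit:
carry_out --deltas "0 0 0 0;0 0 0 0;0 0 0 0;0 0 0 0;0 0 0.3 0;0 0 0.8 0;0 0 1 0;0.3 -0.4 0.6 0" --fingers 0.85

```text
time_s: 27.3
eef_pos: [0.5267, 0.2795, 0.3013]
tcp_rot: [0.726, 3.054, 0.003]
force: [-0.0, 0.8, -0.4]
width: 0.0801
finger_force: 0.0
```

Emit:
carry_out --deltas "0.9 -1 0 -0.4;0.9 -1 0 -0.4;0.9 -1 0 -0.4;0.9 -1 0 -0.4;0.9 -1 0 -0.04;0.9 -1 0 0;0.71 -0.75 0 0;0 0 0 0"

```text
time_s: 28.1
eef_pos: [0.6815, 0.106, 0.2993]
tcp_rot: [1.08, 2.948, -0.001]
force: [0.0, -0.1, 1.4]
width: 0.08
finger_force: 0.0
```

Run:
```python
from h import *
for c,n in(("scene","clear_lamp"),("top","clear_lamp"),("scene","relay")):
    d=optics.get_image(c)
    for r in trace(c,n)[:2]:
        w=world(d,r["region"]); print(n,r["p"],r["extent"],np.percentile(w,[2,98],axis=0).round(3))
s=robot.read_state();print(s["eef_pos"],s["tcp_rot"])
```

```text
clear_lamp 0.9 [417.9, 307.2, 450.8, 340.0] [[0.501 0.269 0.012]
 [0.545 0.315 0.06 ]]
relay 0.7 [289.2, 301.6, 308.5, 332.6] [[0.667 0.097 0.002]
 [0.701 0.133 0.051]]
relay 0.53 [445.7, 280.9, 479.5, 315.7] [[0.421 0.273 0.015]
 [0.465 0.32  0.061]]
[0.67856908 0.11100371 0.29888565] [-1.07165727e+00 -2.95241488e+00  8.88690771e-05]
```

Emit:
carry_out --deltas "0.03 -0.03 -0.8 0;0 0 -0.8 0;0 0 -0.8 0;0 0 -0.4 0;0 0 -0.14 0;0 0 0 0"

```text
time_s: 29.0
eef_pos: [0.6799, 0.1097, 0.2253]
tcp_rot: [-1.073, -2.952, 0.0]
force: [-0.1, 0.5, -0.1]
width: 0.0797
finger_force: 0.0
```

Emit:
carry_out --deltas "0 0 0 0;0 0 0 0;0 0 0 0;0 0 0 0;0 0 0 0;0 0 0 0;0 0 0 0;0 0 0 0" --fingers 0.2

```text
time_s: 29.8
eef_pos: [0.6801, 0.1093, 0.2255]
tcp_rot: [1.074, 2.952, 0.0]
force: [0.7, 0.7, 1.1]
width: 0.0285
finger_force: 15.0
```

Emit:
carry_out --deltas "0 0 0.5 0;0 0 1 0;0 0 1 0;-0.2 0.4 0.5 0;-0.45 1 0 0;-0.45 1 0 0;-0.45 1 0 0;-0.45 1 0 0"

```text
time_s: 30.6
eef_pos: [0.6289, 0.2207, 0.3005]
tcp_rot: [-1.073, -2.952, 0.0]
force: [-0.1, 0.0, -0.3]
width: 0.0287
finger_force: 15.0
```

Emit:
carry_out --deltas "-0.45 1 0 0;-0.45 1 0 0;-0.26 0.57 0 0;0 0 -0.6 0;0 0 -0.8 0;0 0 -0.8 0;0 0 -0.2 0;0 0 0 0"

```text
time_s: 31.4
eef_pos: [0.6007, 0.2823, 0.2382]
tcp_rot: [-1.075, -2.949, 0.004]
force: [-0.5, 0.8, -0.5]
width: 0.0287
finger_force: 15.0
```

Emit:
carry_out --deltas "0 0 -0.1 0;0 0 -0.06 0;0 0 -0.04 0;0 0 -0.02 0;0 0 0 0;0 0 0 0"

```text
time_s: 32.0
eef_pos: [0.6011, 0.2835, 0.2351]
tcp_rot: [1.074, 2.952, 0.0]
force: [1.0, 0.1, -0.3]
width: 0.0288
finger_force: 15.0
```

Emit:
carry_out --deltas "0 0 -0.03 0;0 0 -0.01 0;0 0 0 0;0 0 0 0"

```text
time_s: 32.4
eef_pos: [0.6012, 0.2835, 0.2344]
tcp_rot: [1.074, 2.952, 0.001]
force: [-0.8, -0.7, 2.8]
width: 0.0285
finger_force: 15.0
```

Emit:
carry_out --deltas "0 0 0 0;0 0 0 0;0 0 0 0;0 0 0 0;0 0 0.3 0;0 0 0.8 0;0 0 1 0;0 0 1 0" --fingers 0.7

```text
time_s: 33.2
eef_pos: [0.601, 0.2834, 0.3124]
tcp_rot: [-1.074, -2.952, 0.0]
force: [0.3, 0.1, -0.6]
width: 0.0658
finger_force: 0.0
```

Emit:
carry_out --deltas "-0.7 -0.5 1 0;-1 -0.8 1 0;-1 -1 1 0;-1 -1 0.3 0;-1 -1 0 0;-1 -1 0 0;0 0 0 0;0 0 0 0"

```text
time_s: 34.0
eef_pos: [0.4584, 0.1507, 0.3948]
tcp_rot: [1.075, 2.95, 0.002]
force: [1.3, 0.2, 0.3]
width: 0.066
finger_force: 0.0
```

```bash
python3 m.py
python3 - <<'E'
from h import *
a=[optics.get_image(c)["frame"][:,:,::-1] for c in("top","scene")]
cv2.imwrite("pics/fin.png",np.vstack([cv2.resize(x,(400,300)) for x in a])); cv2.imwrite("pics/fins.png",a[1])
E
```

```text
top amber_lamp 0.92 [474.2, 251.6, 514.0, 288.5] xy 471 -280 r 24.9 ztop 60.5 med [ 470.7 -277.3   56.8]
top amber_lamp 0.85 [324.0, 282.4, 348.6, 307.2] xy 430 -35 r 17.5 ztop 36.7 med [430.7 -34.4  33.4]
top amber_lamp 0.76 [334.2, 326.1, 385.6, 375.1] xy 348 -75 r 32.4 ztop 66.3 med [349.2 -74.1  62.4]
top clear_lamp 0.56 [219.4, 261.4, 249.2, 296.9] xy 452 89 r 15.9 ztop 297.9 med [447.3  86.6 302.7]
top blue_lamp 0.94 [219.9, 263.8, 249.3, 296.9] xy 453 112 r 35.6 ztop 51.8 med [456.4 119.4  48.1]
top flasher_can 0.64 [297.7, 113.7, 340.5, 158.6] xy 684 -1 r 34.3 ztop 21.6 med [683.3  -1.6  18.9]
top flasher_can 0.62 [481.8, 157.4, 514.4, 185.6] xy 635 -282 r 17.0 ztop 59.5 med [ 633.6 -280.5   56.8]
top flasher_can 0.34 [107.6, 152.6, 171.9, 221.0] xy 573 212 r 135.2 ztop 22.8 med [620.4 270.9  18.5]
top relay 0.68 [115.1, 164.3, 151.8, 189.4] xy 554 201 r 111.0 ztop 59.7 med [599.8 280.6  57.2]
top horn 0.96 [290.2, 185.5, 328.9, 230.2] xy 568 9 r 32.3 ztop 38.5 med [567.9   9.3  28.4]
top tape_roll 0.96 [299.6, 115.1, 338.1, 159.3] xy 684 -1 r 34.2 ztop 21.6 med [683.9  -1.5 
[... 834 characters left out ...]
 r 26.6 ztop 51.7 med [456.2 131.6  48.4]
scene flasher_can 0.62 [181.6, 199.2, 200.6, 223.8] xy 639 -282 r 20.8 ztop 58.5 med [ 639.2 -277.    55.8]
scene flasher_can 0.56 [365.8, 288.9, 495.7, 381.0] xy 518 292 r 132.7 ztop 24.0 med [558.7 307.7  19.1]
scene relay 0.71 [389.6, 326.2, 411.9, 360.1] xy 601 285 r 19.7 ztop 59.2 med [603.2 287.   56.9]
scene horn 0.83 [286.2, 250.3, 321.8, 283.7] xy 570 11 r 33.8 ztop 37.8 med [574.5  15.2  28.4]
scene tape_roll 0.62 [236.8, 279.6, 276.7, 311.8] xy 685 2 r 35.3 ztop 22.0 med [687.6   3.7  18.9]
scene yellow_tray 0.94 ctr 552 -279 size 97 254 ang 89.6 z pct [ 7. 12. 24.]
scene green_tray 0.96 ctr 518 290 size 94 254 ang 86.2 z pct [ 7. 11. 22.]
```

View pics/fins.png

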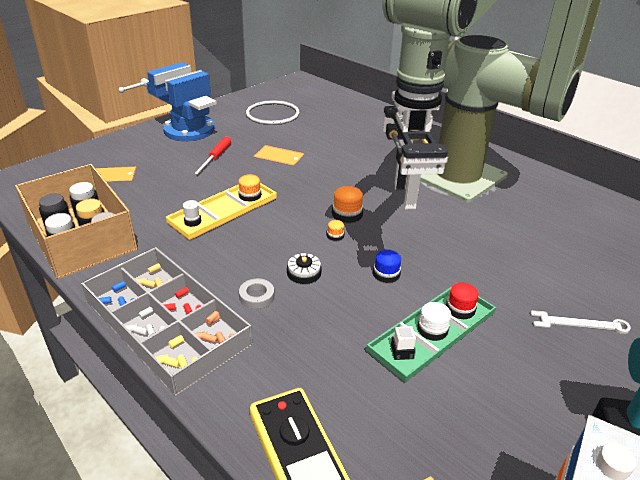

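The picture shows the amber lamp (249,187) and flasher can (192,212) in the yellow tray. The red lamp (463,298), clear lamp (434,320) and relay (403,341) are in the green tray. All five stand upright, the blue lamp, horn and tape haven't moved, and the arm is clear.

```bash
python3 -c "
from workcell import job
print(job.job_done())"
```

```text
the job is handed in; nothing more can be done
None
```

The job is handed in: both kits are in their trays, one part to a compartment and all upright, the blue lamp, horn and tape were left where they were, and it took about 34 s of the 109 s allowed.

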